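# Fold down a ratchet-propped layout board beside the drill press

## Task

Fold the propped-up layout board down flat: wind its black left-hand stop-screw knob fully out (clockwise), then lift the board by its red bar through the remaining notches, gently up to the rubber stop, so that the red-weighted pawl tumbles clear, and lower it by hand until it lies flat, then let go. Do not force it against the stop, do not let it drop, and leave everything else on the table where it is.

Things in the scene. Friction and masses are not known exactly. Their poses are not given: they have to be found in the camera images.
- stand: fixed green steel stand of the board, base plate 280 x 310 x 16 mm. Origin on the table under the middle of the board's hinge line, which is level, along the stand's y axis, 85 mm above the table. x points from the hinge towards the board's free edge (level), y to its left, z up. The stop-screw tower is on the +y side, toothed quadrant and pawl on the -y side.
- board (a joint): tilt of the plywood board (144 x 160 x 10 mm, 0.6 kg, stiffish damped hinge), rad: 0 flat on its rests, growing as the free edge rises. Notches at about 0.37, 0.59, 0.83; the leaning pawl keeps it from going below the last notch passed. From 0.92 it pushes the pawl over, clear by about 1.03; the lift stop is met at 1.06. With the screw in, its pin stops it at 0.88.
- handle (a point): middle of the red round bar at the board's free edge: 14 mm thick, 146 mm long, parallel to the hinge, 200 mm from the hinge line; 120 mm of it is free between its two arms and the board's edge is 44 mm from its centre. It moves on a 200 mm circle about the hinge line, 85 mm above the table when flat. The point turns with the board.
- pawl (a joint): swing of the tumbler pawl on the stand's -y side, rad: 0 to 0.12 = leaning on the teeth, holding the board up; 0.52 = tumbled clear, board free to go down. The board tips it over when lifted past the top notch; it stays over by its own weight and is set back to near 0 by the board in the last degrees before flat.
- pawl_weight (a point): centre of the red round weight (28 mm across, 24 mm long) of the pawl, 64 mm from the pawl's pivot; it leans towards the hinge while the pawl holds and away from the hinge, 30 degrees farther, once tumbled clear.
- knob_grip (a point): grip point of the black stop-screw knob, on its vertical axis, atop the tower: 145 mm left of the stand's middle, 11 mm behind the hinge line, 210 mm above the table with the screw in. Disc 44 mm across with an upright bar 42 mm long, 14 mm thick, top 10 mm above this point, disc face 20 mm below it. Site x axis along the bar (yellow mark at its -x end).
- knob (a joint): turn of the knob, rad, positive clockwise from above. LEFT-HAND coarse thread: clockwise winds the screw out, the knob rising 4 mm per rad. 0 fully in (bar along the stand's x axis), 2.6 fully out at its end stop. About 0.1 N m friction. The pin clears the board's stop arm from about 2.1 on.
- lift_stop: small black rubber block, 12 x 16 x 22 mm, on the tower beside the hinge: end stop for lifting, met by an arm of the board 55 mm from the hinge line. Origin near the hinge line.
- offcut: light wooden offcut block, 90 x 45 x 20 mm, lying on the table; origin at the centre of its underside. Not part of the job.
- chuck_key: T-shaped steel chuck key, about 80 x 60 mm, 15 mm high, lying on the table; origin on the table under its stem. Not part of the job.
- screwdriver: screwdriver lying on the table; origin under its middle. Not part of the job.
- glue: white closed glue bottle with a red cap, 52 mm across, 130 mm tall, standing on the table; origin at the centre of its underside. Not part of the job.
- bit_tray: blue open tray with three compartments, 120 x 80 x 30 mm; origin at the centre of its underside. Not part of the job.
- brush: bench brush lying on the table; origin under its middle. Not part of the job.
- strip: light wooden strip, 220 x 22 x 12 mm, lying on the table; origin at the centre of its underside. Not part of the job.

How it is judged:
By the outcome, as a careful person would: the job done as asked, in the order asked, and still so for the second after the job is handed in, with the robot touching nothing.
It also fails if it takes over 67 s, if anything falls off the work surface, if the arm or the gripper's body presses on something with over 40 N, if the wrist force passes 120 N, or if a joint passes its speed limit or range.

## Robot

A 7-joint arm with a two-finger parallel gripper is mounted at the origin on the work surface. World frame = base frame: x ahead of the robot, y to its left, z up, the work surface at z = 0. Lengths are in mm, angles in rad, forces in N, time in s.
With the tool pointing down it reaches from about 425 to 875 mm from the base axis. Payload 4.7 kg.
Tool frame: the origin (TCP) lies at the very end of the fingers, on their centre line; the grasp point (between the pads) lies 19 mm behind it; z points along the fingers, y is the direction in which the jaws open and shut (so a half turn about z gives the same grasp; the last joint's range is limited). The gripper opens to 85 mm and grips with 20 to 120 N. Pads are 22 mm wide; open, the fingers measure 114 mm over their backs; the gripper's body (76 mm by 85 mm) begins 54 mm behind the grasp point. The pads swing forward as they close: fully open they stand 13 mm farther back than shut.
Start: joints at [-1.095, 0.321, -0.07, 1.45, 0.023, 1.371, -0.057], TCP at [289.643, 581.921, 231.349] pointing down, gripper open.
Joint ranges: [-2.86, 2.86], [-0.3, 2.09], [-1.38, 1.24], [0.06, 2.45], [-1.56, 4.7], [0.09, 2.05], [-2.69, 2.69]. Speed limits (rad/s): [2.57, 2.57, 3.14, 3.14, 3.14, 3.14, 3.14].

## Interface

Orientations are given as a unit quaternion [w, x, y, z].
In Python, from station import env gives the robot as it stands.
- The arm moves only by the tool jog_arm, never from a script. Its argument "plan" is text: rows parted by semicolons, each of 5 numbers parted by spaces: the opening in per cent of the stroke, from 0 (shut) to 100 (fully open), then the shift along the tool's x, y, z in mm, then the turn about the tool's z in degrees. In form: jaw x y z twist; .... A call has 1 to 20 rows; each row is the pose to reach, as a shift and turn from the pose measured when the call began, along the tool's axes at that moment; what a row does not reach only later rows make up. A row lasts 1/10 s, in which the tool goes at most 50 mm and 8.59 degrees, less where a joint would pass 70% of its speed; a pose out of reach is approached as far as the arm can. A call with a gripper value outside its range is refused whole. The fingers move at their own pace and stop on an object; "grip_force" is the grip in N (left out, the last holds). Time passes only in rows, so rows that repeat a pose let the fingers close. It gives the time, the measured TCP pose, the force and the opening at its end, in the units of the state.
- env.observe(): the state, without advancing time (a new reading comes with each control period).
- env.get_image(name): name is "side" or "top"; returns a dict with "pixels" (400x640x3 uint8, blue, green, red), "K" (3x3 intrinsics, pixels), "world_from_camera" (4x4, takes a point from camera to world coordinates). Camera axes: x right, y down, z forward; pixel columns grow to the right and rows downward; lengths in mm; the calibration is good to about 2 mm. A picture is of the moment at which its call begins. There is no depth.
- env.job_done(): hands the job in, once; it reports no verdict.
The state is a dict: "t": time; "joint_positions": joint angles; "qvel": joint speeds; "joint_efforts": joint torques, N m; "eef_pos": TCP position; "eef_rot": TCP orientation; "force": force on the tool from outside, world axes, zero at the start; "ft_torque": the same for the moment, N m; "finger_gap": finger opening in mm.
Only numpy, scipy, OpenCV 4.12 (cv2) and the standard library are available. Lean on these libraries where they do the work, as an engineer would, in place of code of your own. Each camera call takes 0.05 s, during which the arm holds its last target. There are 200 camera calls.

## Working session

There is one attempt and no reset: what is moved stays moved. The work goes in short steps, Python scripts to look and compute and a tool call to move; the robot and the scene stay as the last step left them, time stands still between calls to the robot, and variables do not carry over. Pictures are saved under pics/ and viewed, about 8 in all and at most 12, crops included, and the job is handed in when it is done.

Besides the shell and the picture viewer there is one more tool, called after "Call:" as name(argument=value, ...), one argument or row to a line, values as JSON. jog_arm: Moves the arm, as the interface text tells. Its arguments: {"type":"object","properties":{"plan":{"type":"string"},"grip_force":{"type":"number"}},"required":["plan"]}

```bash
ls; mkdir -p pics; python3 - <<'E'
from station import env
import cv2,numpy as np
np.set_printoptions(precision=3,suppress=True)
s=env.observe()
for k,v in s.items(): print(k,v)
for n in("side","top"):
    g=env.get_image(n); cv2.imwrite(f"pics/{n}0.png",g["pixels"]); print(n,np.array(g["K"]),np.array(g["world_from_camera"]))
E
```

```text
pics
t 0.0
joint_positions [-1.095  0.322 -0.07   1.452  0.023  1.371 -0.057]
qvel [ 0.001 -0.    -0.002 -0.     0.001 -0.002 -0.   ]
joint_efforts [  0.    -49.358  -0.382 -31.434   0.013   0.011  -0.   ]
eef_pos [289.447 581.402 230.217]
eef_rot [-0.     0.229  0.973 -0.001]
force [ 0.15   1.064 -0.202]
ft_torque [ 0.031 -0.003 -0.034]
finger_gap 85.76752459683831
side [[488.691   0.    323.036]
 [  0.    488.691 213.338]
 [  0.      0.      1.   ]] [[   0.795   -0.367    0.483 -123.344]
 [  -0.607   -0.475    0.638 -946.733]
 [  -0.005   -0.8     -0.6   1032.637]
 [   0.       0.       0.       1.   ]]
top [[458.143   0.    327.122]
 [  0.    458.143 201.184]
 [  0.      0.      1.   ]] [[  -0.018   -0.982    0.186  338.225]
 [  -1.       0.015   -0.018    7.052]
 [   0.015   -0.186   -0.982 1394.837]
 [   0.       0.       0.       1.   ]]
```

View pics/side0.png

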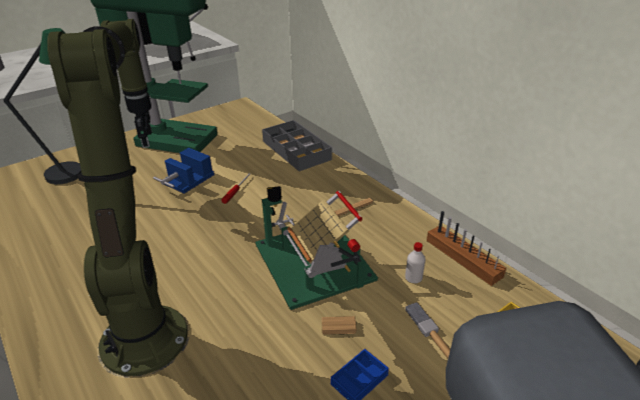

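View pics/top0.png

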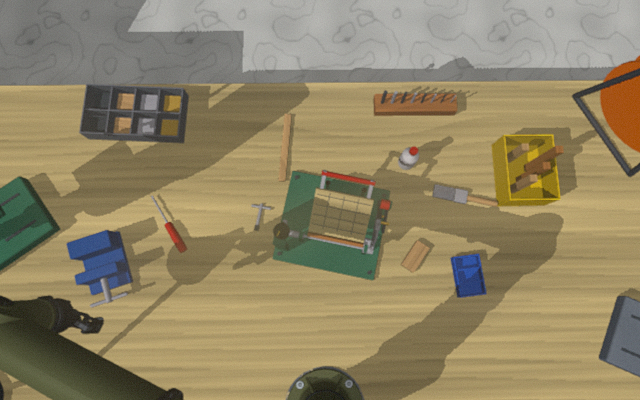

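The side view shows the board propped up, with the red bar around (338,194)-(361,220), the black knob at (274,194) and the red weight at (354,246). The top view shows the bar at (322,174)-(374,184), the knob at (281,231) and the base plate around it.

```bash
cat >h.py <<'E'
from station import env
import cv2,numpy as np
np.set_printoptions(precision=2,suppress=True)
def cam(n):
    g=env.get_image(n); return g["pixels"],np.array(g["K"]),np.array(g["world_from_camera"])
def ray(c,uv):
    d=c[2][:3,:3]@np.linalg.solve(c[1],[uv[0],uv[1],1.]); return c[2][:3,3],d/np.linalg.norm(d)
def onz(c,uv,z):
    o,d=ray(c,uv); return o+d*(z-o[2])/d[2]
def tri(c1,u1,c2,u2):
    (o,d),(p,e)=ray(c1,u1),ray(c2,u2)
    t=np.linalg.lstsq(np.c_[d,-e],p-o,rcond=None)[0]
    a,b=o+d*t[0],p+e*t[1]; return (a+b)/2,np.linalg.norm(a-b)
def proj(c,P):
    T=np.linalg.inv(c[2]); q=c[1]@(T[:3,:3]@np.asarray(P,float)+T[:3,3]); return q[:2]/q[2]
def blobs(c,lo,hi,box,amin=15):
    x0,y0,x1,y1=box; hsv=cv2.cvtColor(c[0],cv2.COLOR_BGR2HSV)
    if lo[0]<0: m=cv2.inRange(hsv,(0,)+lo[1:],hi)|cv2.inRange(hsv,(180+lo[0],)+lo[1:],(180,)+hi[1:])
    else: m=cv2.inRange(hsv,lo,hi)
    k=np.zeros_like(m);k[y0:y1,x0:x1]=m[y0:y1,x0:x1]
    return [q for q in cv2.findContours(k,cv2.RETR_EXTERNAL,cv2.CHAIN_APPROX_NONE)[0] if cv2.contourArea(q)>=amin]
RED=((-8,130,60),(8,255,255))
BOX={"side":(240,175,390,310),"top":(265,160,400,285)}
E
python3 - <<'E'
from h import *
C={n:cam(n) for n in("side","top")}
out=[]
for n,c in C.items():
    for q in blobs(c,*RED,BOX[n],8): print(n,"red",cv2.contourArea(q),cv2.boxPoints(cv2.minAreaRect(q)).tolist(),q.reshape(-1,2).mean(0))
    for q in blobs(c,(60,60,20),(95,255,255),BOX[n],200): print(n,"green",cv2.approxPolyDP(cv2.convexHull(q),4,True).reshape(-1,2).tolist())
    x0,y0,x1,y1=BOX[n]; im=cv2.resize(c[0][y0:y1,x0:x1],None,fx=4,fy=4,interpolation=cv2.INTER_CUBIC)
    out.append(cv2.resize(im,(400,int(im.shape[0]*400/im.shape[1])*1)) if 0 else im)
h=max(i.shape[0] for i in out)
o=np.hstack([cv2.copyMakeBorder(i,0,h-i.shape[0],0,0,cv2.BORDER_CONSTANT) for i in out])
print(o.shape); cv2.imwrite("pics/a.png",cv2.resize(o,None,fx=.69,fy=.69,interpolation=cv2.INTER_AREA))
E
```

```text
side red 102.0 [[345.0000305175781, 244.00003051757812], [352.0000305175781, 237.00003051757812], [361.0000305175781, 246.00003051757812], [354.0000305175781, 253.00003051757812]] [353.09 245.03]
side red 129.5 [[334.2447204589844, 192.47813415527344], [337.9400329589844, 189.3662872314453], [362.6012878417969, 218.6515350341797], [358.9059753417969, 221.7633819580078]] [348.64 205.7 ]
side green [[262, 200], [280, 200], [359, 250], [376, 280], [290, 308], [256, 244]]
top red 57.0 [[379.5882568359375, 207.6470947265625], [381.5882568359375, 199.6470947265625], [390.058837890625, 201.76473999023438], [388.058837890625, 209.76473999023438]] [384.64 204.57]
top red 170.0 [[321.2691650390625, 174.65382385253906], [322.15380859375, 170.2307586669922], [374.65380859375, 180.7307586669922], [373.7691650390625, 185.15382385253906]] [347.95 177.8 ]
top green [[381, 233], [372, 279], [273, 257], [310, 240]]
top green [[320, 177], [312, 198], [286, 205], [293, 171]]
(540, 1140, 3)
```

View pics/a.png

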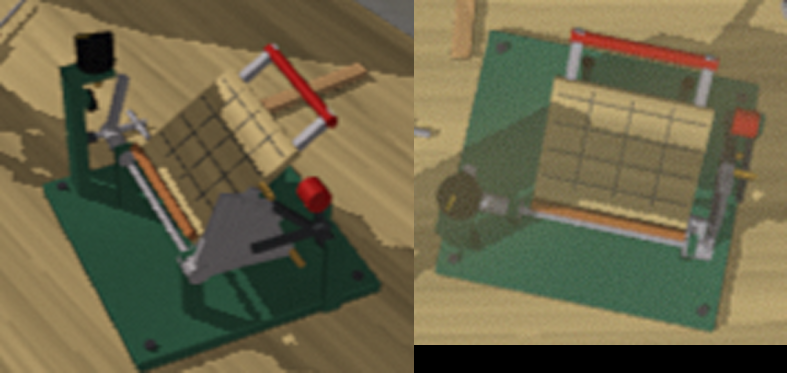

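The crops show the knob centre at about top (281,231) and side (274,194). The bar is clear in both views. The plate corners are at top (293,171), (273,257), (372,279) and (389,191).

```bash
python3 - <<'E'
from h import *
S,T=cam("side"),cam("top")
A,B=tri(S,(336.3,191.2),T,(321.8,172.6)),tri(S,(360.5,219.8),T,(374,182.8))
M=tri(S,(348.5,205.6),T,(348,177.8)); print("bar",A,B,M, np.linalg.norm(A[0]-B[0]))
K=tri(S,(274.4,194.2),T,(281.3,231.4)); print("knob",K)
W=tri(S,(353,245),T,(384.6,204.6)); print("weight",W)
P=[onz(T,p,16) for p in [(293,171),(273,257),(372,279),(389.3,191)]]; P=np.array(P); print(P, np.linalg.norm(np.roll(P,-1,0)-P,axis=1))
P2=[onz(S,p,16) for p in [(256,244),(290,308),(376,280)]]; print(np.array(P2))
d=A[0]-B[0]; y=d.copy();y[2]=0;y/=np.linalg.norm(y); y2=P[0]-P[3]+P[1]-P[2]; print("yaw of x", np.degrees(np.arctan2(y[1],y[0]))-90,np.degrees(np.arctan2(y2[1],y2[0]))-90)
E
```

```text
bar (array([642.17,  -1.9 , 203.65]), np.float64(0.140519596553575)) (array([ 615.54, -142.77,  193.17]), np.float64(2.347410740523627)) (array([629.73, -72.82, 196.02]), np.float64(2.4094864291020177)) 143.74491528237294
knob (array([487.99, 105.77, 198.75]), np.float64(4.148944806656156))
weight (array([ 562.96, -175.09,  149.7 ]), np.float64(1.6943971247853655))
[[ 696.34   85.89   16.  ]
 [ 432.19  146.65   16.  ]
 [ 362.18 -147.35   16.  ]
 [ 628.64 -210.43   16.  ]] [271.05 302.23 273.83 303.95]
[[ 425.32  135.03   16.  ]
 [ 358.63 -156.2    16.  ]
 [ 619.66 -220.09   16.  ]]
yaw of x -10.705049809764773 -13.132276399968688
```

```bash
cat >>h.py <<'E'
from scipy.spatial.transform import Rotation as R
YAW=np.radians(-12.9); X=np.array([np.cos(YAW),np.sin(YAW),0]); Y=np.array([-X[1],X[0],0]); Z=np.array([0,0,1.])
HND=np.array([629.5,-72.6,0]); O=HND-200*np.cos(.594)*X
def st(x,y,z): return O+x*X+y*Y+z*Z
def state():
    s=env.observe(); q=s["eef_rot"]; return np.array(s["eef_pos"]),R.from_quat([q[1],q[2],q[3],q[0]]).as_matrix(),s
def go(P,yaw=None):  # shift in tool axes, twist to bring tool x to yaw (deg)
    p,r,s=state(); tx=np.degrees(np.arctan2(r[1,0],r[0,0]))
    tw=0 if yaw is None else (tx-yaw+180)%360-180
    print("pos",p,"yaw",round(tx,1),"shift",r.T@(np.asarray(P)-p),"twist",round(tw,1),"force",np.array(s["force"]),"tq",np.array(s["ft_torque"]),"j7",round(s["joint_positions"][6],2),"gap",round(s["finger_gap"],1),"t",s["t"])
E
python3 - <<'E'
from h import *
print(O,st(-11,145,210)); go(st(-11,145,290),180-12.9)
E
```

```text
[467.94 -35.6    0.  ] [489.59 108.2  210.  ]
pos [289.56 581.74 230.97] yaw 153.5 shift [-390.06 -334.87  -58.8 ] twist -13.6 force [ 0.13 -0.11 -0.38] tq [ 0.01  0.   -0.05] j7 -0.06 gap 85.4 t 0.3
```

Call:
jog_arm(
  plan="100 0 0 -30 0; 60 -30 -26 -59 -2; 60 -60 -52 -59 -4; 60 -95 -81 -59 -6; 60 -130 -111 -59 -8; 60 -165 -141 -59 -10; 60 -200 -171 -59 -12; 60 -235 -201 -59 -13.6; 60 -270 -231 -59 -13.6; 60 -305 -262 -59 -13.6; 60 -340 -292 -59 -13.6; 60 -365 -314 -59 -13.6; 60 -380 -327 -59 -13.6; 60 -390 -335 -59 -13.6; 60 -390 -335 -59 -13.6; 60 -390 -335 -59 -13.6; 60 -390 -335 -59 -13.6",
  grip_force=40,
)

```text
t: 2.0
eef_pos: [489.0, 109.9, 290.1]
eef_rot: [-0.0, 0.111, 0.994, -0.0]
force: [-0.1, 0.8, 0.2]
finger_gap: 51.2
```

```bash
python3 - <<'E'
from h import *
go(st(-11,145,240),180-12.9)
S,T=cam("side"),cam("top")
o=[]
for c,w in((S,(489,107,205)),(T,(489,107,205))):
    u=proj(c,w); print(u); x,y=map(int,u)
    o.append(cv2.resize(c[0][y-45:y+45,x-60:x+60],(400,300),interpolation=cv2.INTER_CUBIC))
cv2.imwrite("pics/b.png",np.hstack(o))
E
```

```text
pos [488.97 109.89 290.08] yaw 167.3 shift [-1.   -1.49 50.08] twist 0.2 force [-0.06  0.79  0.19] tq [ 0.02  0.01 -0.02] j7 1.07 gap 51.2 t 2.0
[273.64 192.29]
[280.99 230.02]
```

View pics/b.png

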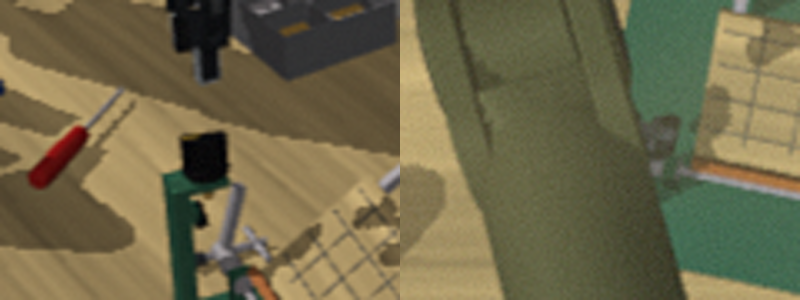

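Side view: the fingers are above and in line with the knob, which is at about (274.5,194.4), in agreement with the estimate. The arm hides the knob in the top view. Descending.

Call:
jog_arm(
  plan="60 0 -1 25 0; 60 -1 -1.5 50 0; 60 -1 -1.5 70 0; 60 -1 -1.5 85 0; 60 -1 -1.5 94 0; 60 -1 -1.5 94 0; 60 -1 -1.5 94 0; 40 -1 -1.5 94 0; 25 -1 -1.5 94 0; 10 -1 -1.5 94 0; 10 -1 -1.5 94 0; 10 -1 -1.5 94 0; 10 -1 -1.5 94 0; 10 -1 -1.5 94 0",
  grip_force=40,
)

```text
t: 3.5
eef_pos: [489.8, 108.4, 196.4]
eef_rot: [0.0, 0.111, 0.994, 0.0]
force: [1.2, 2.9, 1.1]
finger_gap: 12.9
```

```bash
python3 - <<'E'
from h import *
go(st(-11,145,196),180-12.9)
E
```

```text
pos [489.83 108.4  196.42] yaw 167.3 shift [ 0.19 -0.25  0.42] twist 0.2 force [1.23 2.94 1.08] tq [ 0.69 -0.   -0.09] j7 1.09 gap 12.9 t 3.5
```

Call:
jog_arm(
  plan="0 0 0 0 0; 0 0 0 0 0; 0 0 0 -0.4 6; 0 0 0 -0.8 12; 0 0 0 -1.3 18; 0 0 0 -1.7 24; 0 0 0 -2.1 30; 0 0 0 -2.5 36; 0 0 0 -2.9 42; 0 0 0 -3.4 48; 0 0 0 -3.8 54; 0 0 0 -4.2 60; 0 0 0 -4.2 60",
)

```text
t: 4.8
eef_pos: [489.2, 108.0, 200.5]
eef_rot: [-0.001, 0.593, 0.805, -0.0]
force: [-2.4, 0.3, 2.6]
finger_gap: 13.0
```

```bash
python3 - <<'E'
from h import *
go(st(-11,145,196),180-12.9-149)
E
```

```text
pos [489.23 108.02 200.53] yaw 107.3 shift [0.06 0.41 4.53] twist 89.2 force [-2.38  0.27  2.61] tq [ 0.23  0.52 -0.11] j7 0.04 gap 13.0 t 4.8
```

Forces are small. Turning on.

Call:
jog_arm(
  plan="0 0 0 -0.4 6; 0 0 0 -0.8 12; 0 0 0 -1.3 18; 0 0 0 -1.7 24; 0 0 0 -2.1 30; 0 0 0 -2.5 36; 0 0 0 -2.9 42; 0 0 0 -3.4 48; 0 0 0 -3.8 54; 0 0 0 -4.2 60; 0 0 0 -4.6 66; 0 0 0 -5 72; 0 0 0 -5.4 78; 0 0 0 -5.7 82; 0 0 0 -5.9 85; 0 0 0 -5.9 85",
)

```text
t: 6.4
eef_pos: [488.4, 108.5, 206.4]
eef_rot: [-0.0, 0.981, 0.194, -0.002]
force: [-4.3, 2.6, 2.3]
finger_gap: 13.3
```

```bash
python3 - <<'E'
from h import *
go(st(-11,145,196),180-12.9-149)
E
```

```text
pos [488.42 108.45 206.41] yaw 22.4 shift [ 1.02  0.7  10.41] twist 4.3 force [-4.27  2.59  2.35] tq [ 0.65  0.86 -0.05] j7 -1.44 gap 13.3 t 6.4
```

Call:
jog_arm(
  plan="0 0 0 -0.1 2; 0 0 0 -0.3 4; 0 0 0 -0.4 5.5; 0 0 0 -0.4 5.5",
)

```text
t: 6.8
eef_pos: [488.2, 108.5, 206.8]
eef_rot: [-0.0, 0.989, 0.148, -0.002]
force: [-2.6, 1.6, 1.3]
finger_gap: 13.2
```

```bash
python3 - <<'E'
from h import *
go(st(-11,145,196),180-12.9-149)
E
```

```text
pos [488.22 108.5  206.78] yaw 17.1 shift [ 1.26  0.7  10.77] twist -1.0 force [-2.56  1.61  1.33] tq [0.41 0.49 0.52] j7 -1.54 gap 13.2 t 6.8
```

The turning moment has jumped to 0.5 N m at about 150°, so the knob is at its end stop. Releasing.

Call:
jog_arm(
  plan="0 0 0 0 -0.7; 60 0 0 0 -0.7; 60 0 0 0 -0.7; 60 0 0 0 -0.7; 60 0 0 0 -0.7; 60 0 0 -20 0; 60 0 0 -50 0; 60 0 0 -80 0; 60 0 0 -100 0; 60 0 0 -100 0",
)

```text
t: 7.8
eef_pos: [490.2, 108.7, 309.9]
eef_rot: [-0.001, 0.989, 0.148, 0.001]
force: [0.3, -0.4, 0.8]
finger_gap: 51.1
```

```bash
python3 - <<'E'
from h import *
go(st(200*np.cos(.594),0,300),77.1)
E
```

```text
pos [490.25 108.66 309.95] yaw 17.1 shift [ 79.93 214.14   9.9 ] twist -60.0 force [ 0.32 -0.36  0.77] tq [ 0.    0.03 -0.01] j7 -1.55 gap 51.1 t 7.8
```

Call:
jog_arm(
  plan="60 8 21 0 -7; 60 20 53 0 -14; 60 32 85 0 -21; 60 44 117 0 -28; 60 56 150 0 -35; 60 66 178 5 -42; 60 75 200 10 -49; 60 80 214 10 -56; 60 80 214 10 -60; 60 80 214 10 -60; 60 80 214 10 -60; 60 80 214 10 -60",
)

```text
t: 9.0
eef_pos: [629.3, -72.0, 299.5]
eef_rot: [-0.0, 0.782, 0.623, 0.001]
force: [-0.2, 0.5, 0.2]
finger_gap: 51.3
```

```bash
python3 - <<'E'
from h import *
go(st(200*np.cos(.594),0,178),77.1)
S,T=cam("side"),cam("top")
for q in blobs(S,*RED,BOX["side"],8): print("red",cv2.contourArea(q),cv2.boxPoints(cv2.minAreaRect(q)).tolist())
o=[]
for c,w in((S,(560,0,180)),(T,(560,-20,180))):
    u=proj(c,w); x,y=map(int,u)
    o.append(cv2.resize(c[0][y-68:y+67,x-60:x+60],(400,450),interpolation=cv2.INTER_CUBIC))
cv2.imwrite("pics/c.png",np.hstack(o))
E
```

```text
pos [629.27 -71.97 299.48] yaw 77.0 shift [ -0.86   0.23 121.48] twist -0.1 force [-0.23  0.5   0.19] tq [ 0.   -0.03  0.02] j7 -0.06 gap 51.3 t 9.0
red 99.0 [[345.6400451660156, 242.52005004882812], [353.1600646972656, 236.88003540039062], [360.9600524902344, 247.280029296875], [353.4400329589844, 252.9200439453125]]
red 128.5 [[334.2447204589844, 192.47813415527344], [337.9400329589844, 189.3662872314453], [362.6012878417969, 218.6515350341797], [358.9059753417969, 221.7633819580078]]
```

View pics/c.png

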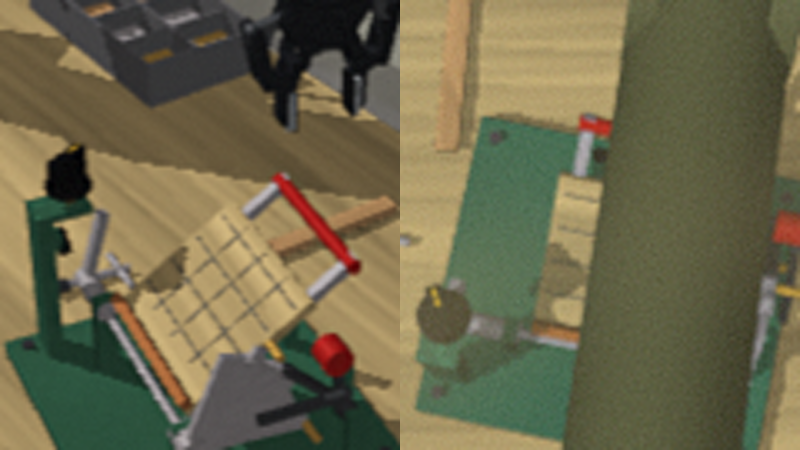

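The knob now stands higher with its bar turned (yellow mark moved from its start position). The board and red bar are unmoved and the jaws are above the bar. Descending with a narrower opening.

Call:
jog_arm(
  plan="42 0 0 25 0; 42 -1 0 60 0; 42 -1 0 90 0; 42 -1 0 108 0; 42 -1 0 118 0; 42 -1 0 118 0; 42 -1 0 118 0; 25 -1 0 118 0; 10 -1 0 118 0; 0 -1 0 118 0; 0 -1 0 118 0; 0 -1 0 118 0; 0 -1 0 118 0",
  grip_force=40,
)

```text
t: 10.4
eef_pos: [629.3, -72.6, 183.1]
eef_rot: [-0.0, 0.782, 0.623, 0.002]
force: [-3.1, 1.2, 6.0]
finger_gap: 12.5
```

```bash
cat >arc.py <<'E'
from h import *
import sys
# arc shifts (tool y, z) from current pose, tool y ~ +-stand x; t0 current tilt -> angles
p,r,s=state(); t0=float(sys.argv[1]); go(p)
print("TCP in stand:",(p-O)@X,(p-O)@Y)
for t in np.linspace(t0,float(sys.argv[2]),int(sys.argv[3])+1)[1:]:
    d=200*((np.cos(t)-np.cos(t0))*X+(np.sin(t)-np.sin(t0))*Z); print(round(t,3),r.T@d)
E
python3 arc.py .594 1.04 12
```

```text
pos [629.32 -72.59 183.09] yaw 77.1 shift [0. 0. 0.] twist 0 force [-3.14  1.22  5.98] tq [0.15 0.86 0.09] j7 -0.04 gap 12.5 t 10.4
TCP in stand: 165.56388549165524 -0.029423340721279993
0.631 [ 0.02 -4.26 -6.09]
0.668 [  0.03  -8.75 -12.02]
0.706 [  0.05 -13.45 -17.77]
0.743 [  0.06 -18.36 -23.35]
0.78 [  0.08 -23.48 -28.74]
0.817 [  0.09 -28.8  -33.94]
0.854 [  0.1  -34.3  -38.93]
0.891 [  0.11 -39.98 -43.72]
0.929 [  0.12 -45.84 -48.29]
0.966 [  0.13 -51.87 -52.65]
1.003 [  0.14 -58.05 -56.77]
1.04 [  0.15 -64.38 -60.67]
```

Call:
jog_arm(
  plan="0 0 -2 -3 0; 0 0 -4.3 -6.1 0; 0 0 -6.5 -9.1 0; 0 0 -8.7 -12 0; 0 0 -11.1 -14.9 0; 0 0 -13.4 -17.8 0; 0 0 -15.9 -20.6 0; 0 0 -18.4 -23.3 0; 0 0 -20.9 -26.1 0; 0 0 -23.5 -28.7 0; 0 0 -26.1 -31.4 0; 0 0 -28.8 -33.9 0; 0 0 -31.5 -36.5 0; 0 0 -34.3 -38.9 0; 0 0 -34.3 -38.9 0",
)

```text
t: 11.9
eef_pos: [596.3, -65.1, 223.3]
eef_rot: [0.0, 0.782, 0.623, 0.003]
force: [3.6, 0.1, 1.8]
finger_gap: 12.3
```

```bash
python3 arc.py .854 1.045 8; python3 - <<'E'
from h import *
S,T=cam("side"),cam("top")
x0,y0,x1,y1=230,165,390,285
cv2.imwrite("pics/d.png",cv2.resize(S[0][y0:y1,x0:x1],(800,600),interpolation=cv2.INTER_CUBIC))
for q in blobs(S,*RED,(320,160,390,270),5): print("red",cv2.contourArea(q),cv2.boxPoints(cv2.minAreaRect(q)).tolist())
t=.854
for y in(-73,73): print(y,proj(S,st(200*np.cos(t),y,85+200*np.sin(t))))
E
```

```text
pos [596.25 -65.1  223.31] yaw 77.1 shift [0. 0. 0.] twist 0 force [3.61 0.08 1.83] tq [-0.24 -1.21  0.1 ] j7 -0.08 gap 12.3 t 11.9
TCP in stand: 131.6570425252509 -0.11239897982459741
0.878 [ 0.01 -3.62 -3.11]
0.902 [ 0.02 -7.32 -6.13]
0.926 [  0.03 -11.09  -9.06]
0.95 [  0.04 -14.93 -11.9 ]
0.973 [  0.04 -18.83 -14.65]
0.997 [  0.05 -22.8  -17.31]
1.021 [  0.06 -26.83 -19.87]
1.045 [  0.06 -30.92 -22.33]
red 95.5 [[345.5000305175781, 244.50003051757812], [352.5000305175781, 237.50003051757812], [361.0000305175781, 246.00003051757812], [354.0000305175781, 253.00003051757812]]
red 63.5 [[335.24591064453125, 197.2950439453125], [338.786865234375, 194.34423828125], [352.47540283203125, 210.77047729492188], [348.9344482421875, 213.72128295898438]]
-73 [349.18 211.28]
73 [326.76 184.46]
```

View pics/d.png

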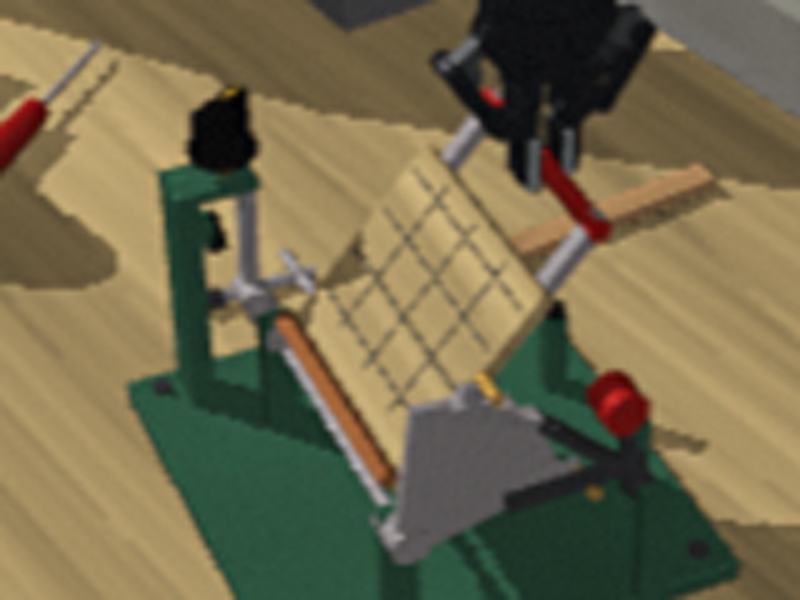

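The board has been raised, the knob is out and the pawl weight is still leaning at (353,245). The bar's near end is at about (351,211), which fits a tilt of about 0.85. Continuing slowly.

Call:
jog_arm(
  plan="0 0 -1.8 -1.6 0; 0 0 -3.6 -3.1 0; 0 0 -5.5 -4.6 0; 0 0 -7.3 -6.1 0; 0 0 -9.2 -7.6 0; 0 0 -11.1 -9.1 0; 0 0 -13 -10.5 0; 0 0 -14.9 -11.9 0; 0 0 -16.9 -13.3 0; 0 0 -18.8 -14.7 0; 0 0 -20.8 -16 0; 0 0 -22.8 -17.3 0; 0 0 -22.8 -17.3 0; 0 0 -22.8 -17.3 0",
)

```text
t: 13.4
eef_pos: [574.8, -60.3, 241.0]
eef_rot: [0.001, 0.782, 0.623, 0.003]
force: [5.1, -0.7, 3.7]
finger_gap: 12.4
```

```bash
cat >chk.py <<'E'
from h import *
from scipy.optimize import minimize_scalar
S=cam("side")
for q in blobs(S,*RED,(300,150,390,270),5): print("red",cv2.contourArea(q),cv2.boxPoints(cv2.minAreaRect(q)).round(1).tolist(),q.reshape(-1,2).mean(0))
import sys
for t in map(float,sys.argv[1:]): print(t,"near end pred",proj(S,st(200*np.cos(t),-73,85+200*np.sin(t))))
E
python3 chk.py .594 .85 .95 1.0 1.05;python3 arc.py .997 1.06 6
```

```text
red 89.5 [[353.79998779296875, 240.5], [361.1000061035156, 234.6999969482422], [368.79998779296875, 244.1999969482422], [361.3999938964844, 250.0]] [361.35 242.39]
red 63.0 [[328.3999938964844, 194.10000610351562], [331.79998779296875, 191.3000030517578], [345.1000061035156, 207.39999389648438], [341.79998779296875, 210.1999969482422]] [337.18 201.15]
0.594 near end pred [359.75 219.33]
0.85 near end pred [349.37 211.38]
0.95 near end pred [344.33 209.14]
1.0 near end pred [341.62 208.23]
1.05 near end pred [338.79 207.47]
pos [574.84 -60.29 240.96] yaw 77.1 shift [0. 0. 0.] twist 0 force [ 5.89 -0.85  3.81] tq [-0.22 -1.35  0.04] j7 -0.1 gap 12.1 t 13.45
TCP in stand: 109.71043756923973 -0.2068265532390302
1.008 [ 0.   -1.76 -1.14]
1.018 [ 0.01 -3.54 -2.26]
1.028 [ 0.01 -5.32 -3.37]
1.039 [ 0.01 -7.12 -4.45]
1.05 [ 0.01 -8.93 -5.52]
1.06 [  0.02 -10.75  -6.57]
```

The pawl weight has swung from column 353 to 361 px, so the pawl is being tipped. A few millimetres more.

Call:
jog_arm(
  plan="0 0 -0.9 -0.6 0; 0 0 -1.8 -1.1 0; 0 0 -2.7 -1.7 0; 0 0 -3.5 -2.3 0; 0 0 -4.4 -2.8 0; 0 0 -5.3 -3.4 0; 0 0 -6.2 -3.9 0; 0 0 -7.1 -4.5 0; 0 0 -7.1 -4.5 0; 0 0 -7.1 -4.5 0",
)

```text
t: 14.45
eef_pos: [568.2, -58.8, 245.6]
eef_rot: [0.001, 0.782, 0.623, 0.004]
force: [5.2, -0.8, 2.8]
finger_gap: 12.3
```

```bash
python3 chk.py;python3 arc.py 1.03 1.06 3
```

```text
red 92.5 [[355.79998779296875, 240.10000610351562], [363.3999938964844, 234.5], [370.70001220703125, 244.1999969482422], [363.20001220703125, 249.89999389648438]] [363.35 242.23]
red 64.5 [[325.6000061035156, 192.6999969482422], [329.1000061035156, 189.89999389648438], [342.70001220703125, 206.89999389648438], [339.1000061035156, 209.6999969482422]] [334.59 200.  ]
pos [568.14 -58.78 245.56] yaw 77.1 shift [0. 0. 0.] twist 0 force [ 4.28 -0.13  2.4 ] tq [-0.27 -1.49  0.09] j7 -0.11 gap 12.5 t 14.5
TCP in stand: 102.84225369936667 -0.22999736804544807
1.04 [ 0.   -1.71 -1.03]
1.05 [ 0.01 -3.44 -2.05]
1.06 [ 0.01 -5.17 -3.04]
```

Call:
jog_arm(
  plan="0 0 -0.6 -0.3 0; 0 0 -1.2 -0.7 0; 0 0 -1.8 -1.1 0; 0 0 -2.4 -1.4 0; 0 0 -2.4 -1.4 0; 0 0 -2.4 -1.4 0; 0 0 -2.4 -1.4 0",
)

```text
t: 15.2
eef_pos: [565.9, -58.2, 247.1]
eef_rot: [0.001, 0.782, 0.623, 0.004]
force: [5.9, -0.1, 3.2]
finger_gap: 12.3
```

```bash
python3 chk.py;python3 arc.py 1.042 1.06 3; python3 - <<'E'
from h import *
S=cam("side"); print([proj(S,np.array([562.96,-175.09,149.7])+k*X) for k in(0,33)], proj(S,np.array([562.96,-175.09,149.7])))
E
```

```text
red 92.5 [[355.79998779296875, 240.10000610351562], [363.3999938964844, 234.5], [370.70001220703125, 244.1999969482422], [363.20001220703125, 249.89999389648438]] [363.35 242.23]
red 63.0 [[325.1000061035156, 192.3000030517578], [328.3999938964844, 189.6999969482422], [342.0, 207.1999969482422], [338.70001220703125, 209.8000030517578]] [334.   200.02]
pos [565.9  -58.22 247.12] yaw 77.1 shift [0. 0. 0.] twist 0 force [ 4.61 -2.27  3.36] tq [-0.24 -1.16 -0.02] j7 -0.11 gap 11.8 t 15.25
TCP in stand: 100.5414124926455 -0.1811886476597561
1.048 [ 0.   -1.03 -0.61]
1.054 [ 0.   -2.07 -1.21]
1.06 [ 0.   -3.11 -1.81]
[array([352.71, 245.08]), array([363.23, 241.85])] [352.71 245.08]
```

The weight is at (363.3,242.2), as predicted for a full tumble (363.2,241.9), and it has stopped moving. One last small, gentle step towards the stop.

Call:
jog_arm(
  plan="0 0 -0.5 -0.3 0; 0 0 -1 -0.6 0; 0 0 -1.5 -0.9 0; 0 0 -2 -1.2 0; 0 0 -2 -1.2 0; 0 0 -2 -1.2 0",
)

```text
t: 15.9
eef_pos: [564.0, -57.8, 248.2]
eef_rot: [0.002, 0.782, 0.623, 0.004]
force: [4.8, -0.9, 2.8]
finger_gap: 12.3
```

```bash
python3 chk.py;python3 arc.py 1.05 0.8 8
```

```text
red 93.5 [[355.79998779296875, 240.10000610351562], [363.3999938964844, 234.5], [370.70001220703125, 244.1999969482422], [363.20001220703125, 249.89999389648438]] [363.32 242.23]
red 61.5 [[324.6000061035156, 192.6999969482422], [328.1000061035156, 189.89999389648438], [341.5, 206.89999389648438], [337.8999938964844, 209.60000610351562]] [333.44 199.98]
pos [564.05 -57.82 248.26] yaw 77.1 shift [0. 0. 0.] twist 0 force [ 5.34 -0.51  3.1 ] tq [-0.29 -1.39  0.05] j7 -0.12 gap 12.5 t 15.95
TCP in stand: 98.64292814831572 -0.20627144523921556
1.019 [-0.01  5.35  3.23]
0.988 [-0.02 10.59  6.63]
0.956 [-0.03 15.73 10.19]
0.925 [-0.04 20.76 13.91]
0.894 [-0.05 25.66 17.78]
0.862 [-0.06 30.44 21.81]
0.831 [-0.07 35.09 25.98]
0.8 [-0.09 39.61 30.29]
```

Forces are still small, about 6 N, and the pawl stays over. Starting to lower.

Call:
jog_arm(
  plan="0 0 2.7 1.6 0; 0 0 5.4 3.2 0; 0 0 8 4.9 0; 0 0 10.6 6.6 0; 0 0 13.2 8.4 0; 0 0 15.7 10.2 0; 0 0 18.3 12.1 0; 0 0 20.8 13.9 0; 0 0 23.2 15.8 0; 0 0 25.7 17.8 0; 0 0 28.1 19.8 0; 0 0 30.4 21.8 0; 0 0 32.8 23.9 0; 0 0 35.1 26 0; 0 0 37.4 28.1 0; 0 0 39.6 30.3 0; 0 0 39.6 30.3 0",
)

```text
t: 17.65
eef_pos: [602.7, -66.6, 217.2]
eef_rot: [0.001, 0.782, 0.623, 0.003]
force: [1.7, 0.5, -1.0]
finger_gap: 12.5
```

```bash
python3 chk.py .77 .8 .83;python3 arc.py .8 0.4 10
```

```text
red 89.5 [[355.79998779296875, 240.10000610351562], [363.3999938964844, 234.5], [370.70001220703125, 244.1999969482422], [363.20001220703125, 249.89999389648438]] [363.42 242.26]
red 60.5 [[337.20001220703125, 198.39999389648438], [340.70001220703125, 195.39999389648438], [354.5, 211.6999969482422], [351.0, 214.6999969482422]] [346.32 205.34]
red 6.5 [[327.5, 184.5], [329.0, 183.0], [332.5, 186.5], [331.0, 188.0]] [330.   185.55]
0.77 near end pred [353.02 213.54]
0.8 near end pred [351.69 212.69]
0.83 near end pred [350.31 211.89]
pos [602.65 -66.57 217.28] yaw 77.1 shift [0. 0. 0.] twist 0 force [ 1.87 -0.24 -1.7 ] tq [-0.02 -0.46 -0.03] j7 -0.07 gap 12.2 t 17.7
TCP in stand: 138.22347960959723 -0.1129807981263637
0.76 [-0.02  5.59  5.72]
0.72 [-0.03 10.95 11.66]
0.68 [-0.05 16.07 17.81]
0.64 [-0.07 20.93 24.16]
0.6 [-0.09 25.54 30.7 ]
0.56 [-0.11 29.89 37.41]
0.52 [-0.13 33.96 44.3 ]
0.48 [-0.15 37.75 51.34]
0.44 [-0.18 41.26 58.53]
0.4 [-0.2  44.48 65.85]
```

Call:
jog_arm(
  plan="0 0 2.8 2.8 0; 0 0 5.6 5.7 0; 0 0 8.3 8.7 0; 0 0 11 11.7 0; 0 0 13.5 14.7 0; 0 -0.1 16.1 17.8 0; 0 -0.1 18.5 21 0; 0 -0.1 20.9 24.2 0; 0 -0.1 23.3 27.4 0; 0 -0.1 25.5 30.7 0; 0 -0.1 27.8 34 0; 0 -0.1 29.9 37.4 0; 0 -0.1 32 40.8 0; 0 -0.1 34 44.3 0; 0 -0.1 35.9 47.8 0; 0 -0.1 37.8 51.3 0; 0 -0.2 39.5 54.9 0; 0 -0.2 41.3 58.5 0; 0 -0.2 42.9 62.2 0; 0 -0.2 44.5 65.9 0",
)

```text
t: 19.7
eef_pos: [646.8, -76.6, 151.5]
eef_rot: [0.001, 0.782, 0.623, 0.003]
force: [1.7, 0.3, 1.4]
finger_gap: 12.5
```

```bash
python3 chk.py .37 .4 .43;python3 arc.py .4 0.05 10
```

```text
red 93.5 [[355.79998779296875, 240.10000610351562], [363.3999938964844, 234.5], [370.70001220703125, 244.1999969482422], [363.20001220703125, 249.89999389648438]] [363.32 242.23]
red 55.5 [[351.6000061035156, 213.0], [354.6000061035156, 210.5], [367.20001220703125, 226.1999969482422], [364.1000061035156, 228.6999969482422]] [359.51 219.59]
red 8.0 [[341.0, 199.0], [342.5, 197.5], [346.5, 201.5], [345.0, 203.0]] [343.75 200.17]
0.37 near end pred [365.6  228.44]
0.4 near end pred [365.   227.12]
0.43 near end pred [364.34 225.84]
pos [647.04 -76.59 150.89] yaw 77.1 shift [0. 0. 0.] twist 0 force [ 3.03  1.52 -1.05] tq [ 0.23 -0.18 -0.04] j7 -0.02 gap 11.8 t 19.75
TCP in stand: 183.7324625012978 0.028706658972946438
0.365 [-0.02  2.57  6.51]
0.33 [-0.04  4.91 13.11]
0.295 [-0.06  7.01 19.78]
0.26 [-0.09  8.89 26.53]
0.225 [-0.11 10.52 33.33]
0.19 [-0.13 11.92 40.19]
0.155 [-0.16 13.07 47.1 ]
0.12 [-0.18 13.98 54.04]
0.085 [-0.2  14.65 61.  ]
0.05 [-0.23 15.08 67.99]
```

Call:
jog_arm(
  plan="0 0 1.3 3.3 0; 0 0 2.6 6.5 0; 0 0 3.8 9.8 0; 0 0 4.9 13.1 0; 0 0 6 16.4 0; 0 0 7 19.8 0; 0 0 8 23.1 0; 0 -0.1 8.9 26.5 0; 0 -0.1 9.7 29.9 0; 0 -0.1 10.5 33.3 0; 0 -0.1 11.2 36.8 0; 0 -0.1 11.9 40.2 0; 0 -0.1 12.5 43.6 0; 0 -0.2 13.1 47.1 0; 0 -0.2 13.6 50.6 0; 0 -0.2 14 54 0; 0 -0.2 14.4 57.5 0; 0 -0.2 14.6 61 0; 0 -0.2 14.6 61 0",
)

```text
t: 21.65
eef_pos: [661.7, -80.0, 89.2]
eef_rot: [0.002, 0.782, 0.623, 0.003]
force: [2.1, 1.4, -1.6]
finger_gap: 12.3
```

```bash
python3 chk.py 0 .05 .085;python3 arc.py .085 -0.02 6
```

```text
red 148.5 [[346.79998779296875, 234.39999389648438], [358.5, 225.60000610351562], [370.6000061035156, 241.8000030517578], [358.8999938964844, 250.60000610351562]] [361.48 238.65]
red 8.5 [[345.5, 215.5], [347.5, 213.5], [350.5, 216.5], [348.5, 218.5]] [348.   215.91]
0.0 near end pred [368.48 246.32]
0.05 near end pred [368.58 243.77]
0.085 near end pred [368.56 242.  ]
pos [661.73 -79.99  89.46] yaw 77.1 shift [0. 0. 0.] twist 0 force [ 1.55  0.08 -2.18] tq [ 0.2  -0.18  0.06] j7 0.01 gap 12.5 t 21.7
TCP in stand: 198.80587707641575 -0.006327695989323693
0.068 [-0.01  0.24  3.49]
0.05 [-0.02  0.42  6.99]
0.032 [-0.03  0.55 10.48]
0.015 [-0.05  0.6  13.98]
-0.003 [-0.06  0.6  17.48]
-0.02 [-0.07  0.54 20.98]
```

Call:
jog_arm(
  plan="0 0 0.1 1.8 0; 0 0 0.2 3.5 0; 0 0 0.3 5.2 0; 0 0 0.4 7 0; 0 0 0.5 8.8 0; 0 0 0.5 10.5 0; 0 0 0.6 12 0; 0 0 0.6 13.5 0; 0 0 0.6 14.5 0; 0 0 0.6 14.5 0",
)

```text
t: 22.7
eef_pos: [662.3, -80.1, 75.2]
eef_rot: [0.002, 0.782, 0.623, 0.003]
force: [-1.6, 1.1, 1.3]
finger_gap: 11.9
```

```bash
python3 chk.py 0;python3 arc.py .012 -0.01 2; python3 - <<'E'
from h import *
S=cam("side")
x0,y0,x1,y1=230,165,390,285
cv2.imwrite("pics/e.png",cv2.resize(S[0][y0:y1,x0:x1],(800,600),interpolation=cv2.INTER_CUBIC))
E
```

```text
red 96.0 [[345.70001220703125, 243.0], [353.20001220703125, 237.3000030517578], [360.79998779296875, 247.39999389648438], [353.29998779296875, 253.0]] [353.   245.12]
red 51.5 [[355.3999938964844, 232.0], [358.6000061035156, 229.60000610351562], [370.8999938964844, 245.5], [367.79998779296875, 248.0]] [363.51 239.05]
red 6.5 [[346.0, 219.0], [347.5, 217.5], [350.5, 220.5], [349.0, 222.0]] [348.33 219.67]
0.0 near end pred [368.48 246.32]
pos [662.34 -80.12  75.18] yaw 77.1 shift [0. 0. 0.] twist 0 force [-1.13  0.38  2.64] tq [0.25 0.33 0.06] j7 0.02 gap 12.2 t 22.75
TCP in stand: 199.43540442392765 -0.0010139633565392576
0.001 [-0.01 -0.    2.2 ]
-0.01 [-0.01 -0.03  4.4 ]
```

View pics/e.png

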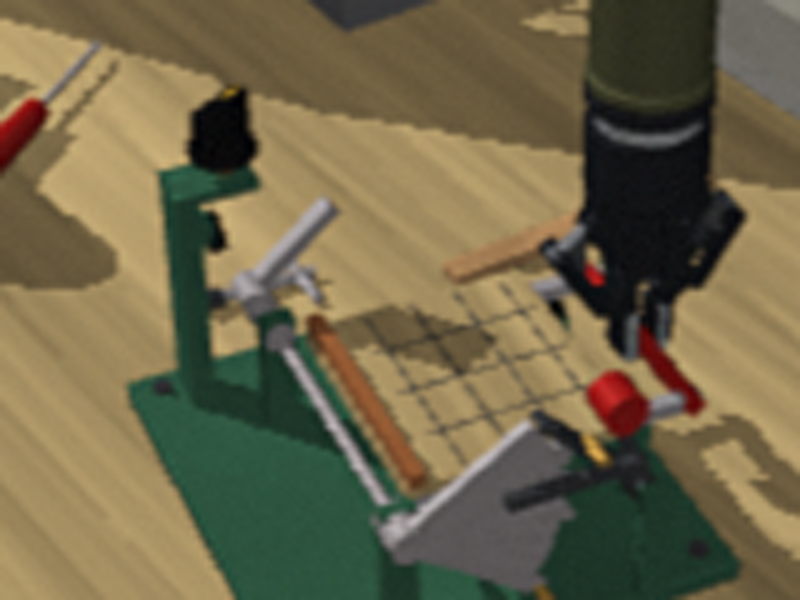

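The board is almost flat and the pawl has been set back (weight at (353,245)). Pressing down lightly until the rests carry it.

Call:
jog_arm(
  plan="0 0 0 0.7 0; 0 0 0 1.4 0; 0 0 0 2 0; 0 0 0 2.5 0; 0 0 0 2.5 0; 0 0 0 2.5 0",
)

```text
t: 23.4
eef_pos: [662.4, -80.1, 75.0]
eef_rot: [0.001, 0.782, 0.623, 0.004]
force: [-6.1, 1.0, 12.5]
finger_gap: 12.5
```

```bash
python3 chk.py 0;python3 arc.py 0 -0.01 1
```

```text
red 97.0 [[345.70001220703125, 243.0], [353.20001220703125, 237.3000030517578], [360.79998779296875, 247.39999389648438], [353.29998779296875, 253.0]] [353.   245.16]
red 51.0 [[355.8999938964844, 232.6999969482422], [359.0, 230.1999969482422], [370.8999938964844, 245.5], [367.79998779296875, 248.0]] [363.67 239.31]
red 6.5 [[346.0, 219.0], [347.5, 217.5], [350.5, 220.5], [349.0, 222.0]] [348.33 219.67]
0.0 near end pred [368.48 246.32]
pos [662.36 -80.09  75.01] yaw 77.1 shift [0. 0. 0.] twist 0 force [-6.41  2.02 12.96] tq [ 0.48  1.44 -0.05] j7 0.02 gap 12.5 t 23.45
TCP in stand: 199.44325781004088 0.030018607636392993
-0.01 [-0.01 -0.02  2.  ]
```

The bar doesn't move under 13 N, and its near end is where the flat pose predicts, so it is on its rests. Letting go.

Call:
jog_arm(
  plan="0 0 0 0 0; 0 0 0 0 0; 20 0 0 0 0; 35 0 0 0 0; 42 0 0 0 0; 42 0 0 0 0; 42 0 0 0 0; 42 0 0 -15 0; 42 0 0 -35 0; 42 0 0 -65 0; 42 0 0 -100 0; 42 0 0 -140 0; 42 0 0 -180 0; 42 0 0 -220 0; 42 0 0 -220 0; 42 0 0 -220 0",
)

```text
t: 25.05
eef_pos: [661.2, -81.0, 297.4]
eef_rot: [0.003, 0.782, 0.623, 0.005]
force: [-0.2, 0.3, -0.4]
finger_gap: 35.7
```

```bash
python3 chk.py 0 ; python3 - <<'E'
from h import *
go((600,0,300))
S,T=cam("side"),cam("top")
cv2.imwrite("pics/f.png",np.vstack([cv2.resize(S[0][150:350,200:460],(780,600))[:300*2:2,::1],cv2.resize(T[0][90:310,120:520],(780,300))]))
E
```

```text
red 96.0 [[345.70001220703125, 243.0], [353.20001220703125, 237.3000030517578], [360.79998779296875, 247.39999389648438], [353.29998779296875, 253.0]] [353.   245.12]
red 115.0 [[344.20001220703125, 219.5], [347.5, 216.8000030517578], [371.0, 245.39999389648438], [367.6000061035156, 248.10000610351562]] [358.03 232.8 ]
0.0 near end pred [368.48 246.32]
pos [660.52 -80.7  295.41] yaw 77.0 shift [ 65.11 -77.03  -4.86] twist 0 force [ 1.07  0.77 -1.01] tq [-0.02  0.    0.04] j7 -0.03 gap 36.0 t 25.1
```

View pics/f.png

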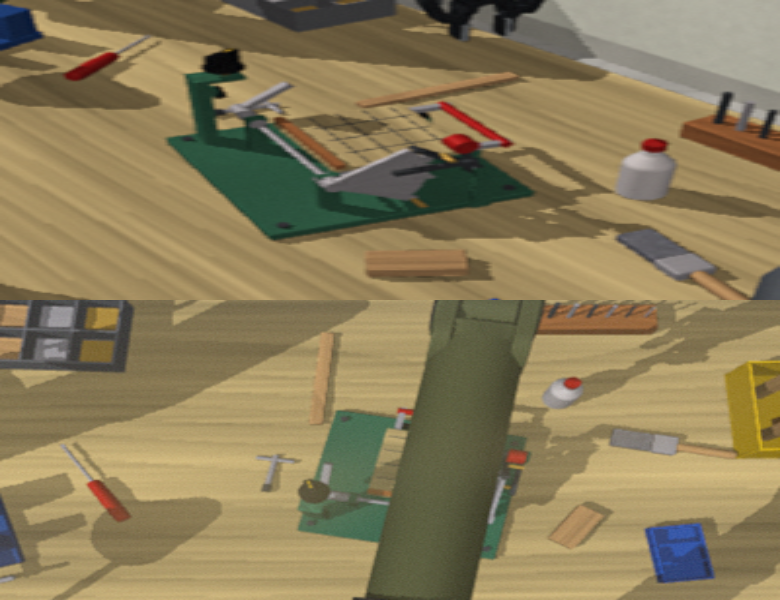

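The board lies flat with the bar free. The knob is out, the gripper is well clear, and the offcut, key, screwdriver, glue, tray, brush and strip are where they were. Handing in.

```bash
python3 -c "
from station import env
print(env.job_done())"
```

```text
the job is handed in; nothing more can be done
None
```

The layout board lies flat on its rests and the job is handed in, with the arm clear of everything at about 25 s.

- **Knob:** I wound it about 150° clockwise. It rose about 10 mm, and the moment at the wrist then jumped from about 0.1 to 0.5 N m, which I took as the end stop.
- **Lift:** I raised the board by its red bar to an estimated tilt of about 1.05. Forces stayed around 6 N. I did not feel a clear contact with the rubber stop, so the board may have stopped just short of it.
- **Pawl:** The camera showed the weight at its predicted tumbled position, and it stayed there through the lowering.
- **Lowering:** I kept hold of the bar the whole way down. Near flat, the pawl swung back to its start position as expected. I pressed lightly until the rests pushed back with 13 N, then let go.

**Last checks:** After release the bar's near end was within about 1 pixel of where a flat board should put it. In the final pictures, compared by eye, the other objects appear not to have moved.

**Disagreement:** Tilt from the tool's path and from the camera differed by up to about 0.03 rad, so the tilt figures are approximate.

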